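# Hold a spot press down on a paint sample

### The job

Swing the hinged arm of the little spot press round, with its plunger still up, until the rubber pad stands over the middle of the round paint sample in the cup. Then press the plunger's knob down 15 mm, which is when the dark ring on its stem reaches the top of the guide sleeve, without driving it down to its stop, and keep it at that depth for three seconds. Finish while still holding it pressed; leave the sample in its cup and the jar, the round weight and the loupe where they stand.

Things in the scene. Friction and masses are not known exactly. Their poses are not given: they have to be found in the camera images.
- hinge (a point): point on the vertical axis of the press's hinge, 83 mm above the table, at the arm's mid-height. The press stands fixed on a round dark base (90 mm) with a 20 mm post, whose top is 102 mm above the table. The arm is a level aluminium bar, 20 mm wide, its top 91 mm above the table, from the hinge to the guide sleeve 150 mm from the axis
- swing_arm (a joint): hinge angle of the arm, rad, about the vertical axis, positive anticlockwise seen from above; range -1.35 to 1.35. It has light friction (0.12 N m, about 0.8 N at the knob) and stays where it is left. Zero is a fixed direction of the stand that differs from start to start: take the arm's direction from hinge to knob_top
- knob_top (a point): centre of the top face of the plunger's black round knob, 30 mm across and 25 mm high with upright sides to grip; 172 mm above the table when up, 150 mm from the hinge axis. It does not turn on the arm. A bright 12 mm stem runs from it down into the sleeve; a dark ring on the stem is 14 to 16 mm above the sleeve's top when the plunger is up
- sleeve_top (a point): centre of the top rim of the guide sleeve at the arm's end, 121 mm above the table, 26 mm under the knob's underside when the plunger is up. The sleeve is 20 mm across and stands 30 mm proud of the arm bar (27 mm above the 30 mm boss at its root)
- plunger (a joint): how far the plunger is pressed, m: 0 up, 0.026 at its lower stop; wanted 0.015. A spring drives it up: about 1.6 N to start, plus 0.2 N per mm; from about 8 mm on the pad bears on the sample and adds 0.7 N at once and 0.7 N per mm: about 10 N at 15 mm. It springs up when let go
- pad_face (a point): centre of the underside of the rubber pad (18 mm disc) straight under the knob, 36 mm above the table when the plunger is up. The pad moves down with the plunger and telescopes into the stem against its own spring once it bears on something
- sample_top (a point): centre of the upper face of the paint sample: a loose wooden disc with a white ground, 40 mm across and 10 mm thick, lying in the cup; its top is 28 mm above the table, 8 mm under the raised pad when that is over it. It lies 150 mm (give or take 2) from the hinge axis, so the swing brings the pad over it
- cup (a point): centre of the inner floor of the round dark metal cup (52 mm across, inside 44 mm, rim 24 mm above the table) at the end of the press's fixed lower foot; 18 mm above the table, exactly 150 mm from the hinge axis
- jar_blue: small glass jar with white lid, 37 mm across, 47 mm high, bystander standing behind the post; origin at the centre of its underside
- weight_0: brown round weight, 41 mm across, 32 mm high, bystander to one side of the post; origin at the centre of its underside
- loupe: black loupe, 37 mm across, 38 mm high, bystander at the other side of the post; origin at the centre of its underside
Not all that is in view belongs to the job. Of the things shaped like the part that bears cup, the aluminium one is meant. Leave any green look-alike of the part that bears hinge alone.

How it is judged:
By the outcome, as a careful person would: the job done as asked, in the order asked, and still so for the second after the job is handed in, while the arm keeps its last pose, push and grip.
It also fails if it takes over 48 s, if anything falls off the work surface, if the arm or the gripper's body presses on something with over 40 N, if the wrist force passes 120 N, or if a joint passes its speed limit or range.

### The arm

A 6-joint arm with a two-finger parallel gripper is mounted at the origin on a cart in front of the work surface, level with it; the furniture and walls round the work are solid. World frame = base frame: x ahead of the robot, y to its left, z up, the work surface at z = 0. Lengths are in m, angles in rad, forces in N, time in s.
With the tool pointing down it reaches from about 0.35 to 0.775 m from the base axis. Payload 5.5 kg.
Tool frame: the origin (TCP) lies midway between the tips of the shut fingers; the grasp point (between the pads) lies env.grasp_offset behind it (env.grasp_offset is the distance from the TCP to the grasp point, in m); z points along the fingers, y is the line along which they close (so a half turn about z gives the same grasp; the last joint's range is limited). The gripper opens to 85 mm and grips with 20 to 120 N. Pads are 22 mm wide; open, the fingers measure 114 mm over their backs; the gripper's body (76 mm by 85 mm) begins 54 mm behind the grasp point. The pads swing forward as they close: fully open they stand 13 mm farther back than shut.
Start: joints at [-1.486, 0.313, 0.046, 1.304, 0, 1.431], TCP at [0.128, -0.561, 0.231] pointing down, gripper open.
Joint ranges: [-2.76, 2.76], [-0.86, 1.69], [-1.03, 1.26], [-2.2, 2.34], [-1.47, 1.5], [-3.14, 3.14]. Speed limits (rad/s): [2.57, 2.57, 3.14, 3.14, 3.14, 3.14].

### API

Orientations are given as a unit quaternion [w, x, y, z].
In Python, from workcell import monitor, viewer, order, env gives the robot as it stands.
- The arm moves only by the tool carry_out, never from a script. Its argument "plan" is a list that holds one entry, the list of rows, each a list of 7 numbers: the turn, a rotation vector about the world's x, y, z in rad, then the shift along the world's x, y, z in mm, then the finger opening in mm, from 0 to 85.4. A call has 1 to 20 rows; each row is the pose to reach, as a shift and turn from the pose commanded when the call began; what a row does not reach only later rows make up. A row lasts 1/10 s, in which the tool goes at most 50 mm and 8.59 degrees, less where a joint would pass 70% of its speed; a pose out of reach is approached as far as the arm can. A call with a gripper value outside its range is refused whole. The fingers move at their own pace and stop on an object; "squeeze" is the grip in N (left out, the last holds). Time passes only in rows, so rows that repeat a pose let the fingers close. It gives the time, the measured TCP pose, the force, the opening and the grip force at its end, in the units of the state.
- monitor.get_state(): the state, without advancing time (a new reading comes with each control period).
- viewer.read_camera(name): name is "side" or "top" or "wrist"; returns the picture (384x512x3 uint8, red, green, blue); there is no depth.
- viewer.calibration(name): a dict with "K" (3x3 intrinsics, pixels), "eye" and "rotation" of the camera in the world. Camera axes: x right, y down, z forward; pixel columns grow to the right and rows downward; lengths in m; the calibration is good to about 2 mm. The wrist camera is an equidistant fisheye: a pixel r from the principal point sees the ray r / f radians off the axis. A picture is of the moment at which its call begins: read the wrist's pose just before it. calibration takes no time and is no camera call; for the wrist camera it gives the pose at the moment of the call.
- order.hand_in(): hands the job in; it is judged then, once.
The state is a dict: "clock": time; "joint_pos": joint angles; "qvel": joint speeds; "tau": joint torques, N m; "tcp_pos": TCP position; "orientation": TCP orientation; "wrist_force": force on the tool from outside, world axes, zero at the start; "ft_torque": the same for the moment, N m; "finger_gap": finger opening in m; "grip_force": force on a finger pad.
Only numpy, scipy, OpenCV 4.12 (cv2) and the standard library are available. Lean on these libraries where they do the work, as an engineer would, in place of code of your own. Each camera call takes 0.05 s, during which the arm holds its last target. There are 200 camera calls.

## Working session

There is one attempt and no reset: what is moved stays moved. The work goes in short steps, Python scripts to look and compute and a tool call to move; the robot and the scene stay as the last step left them, time stands still between calls to the robot, and variables do not carry over. Pictures are saved under pics/ and viewed, at most 10 in all, crops included, and the job is handed in when it is done.

Besides the shell and the picture viewer there is one more tool, called after "Request:" by a JSON object that holds its "method" and its "body". carry_out: Moves the arm, as the interface text tells. Its arguments: {"type":"object","properties":{"plan":{"type":"array","items":{"type":"array","items":{"type":"array","items":{"type":"number"}}}},"squeeze":{"type":"number"}},"required":["plan"]}

```bash
mkdir -p pics; ls; python3 - <<'E'
from workcell import monitor, viewer, order, env
import cv2,numpy as np
print(env.grasp_offset); print(monitor.get_state())
for n in("top","side"):
    c=viewer.calibration(n);print(n,c)
    im=viewer.read_camera(n);np.save(f"pics/{n}0.npy",im);cv2.imwrite(f"pics/{n}0.png",cv2.resize(im[...,::-1],(800,600),interpolation=cv2.INTER_CUBIC))
E
```

```text
pics
0.0187
{'clock': 0.0, 'joint_pos': array([-1.48557602e+00,  3.13998867e-01,  4.49880593e-02,  1.30360328e+00,
        8.17273857e-06,  1.43121387e+00]), 'qvel': array([ 5.19928718e-06, -1.48520406e-03,  1.44392756e-03,  4.25410985e-04,
       -1.93244140e-04, -1.15591635e-03]), 'tau': array([-8.88169488e-04, -4.80626678e+01,  2.98531938e+01,  1.94831577e-02,
       -1.82934150e-04,  4.87270853e-06]), 'tcp_pos': array([ 0.12813483, -0.56002047,  0.23041346]), 'orientation': array([-9.08432109e-04,  9.93689203e-01,  1.12164801e-01,  2.87861205e-05]), 'wrist_force': array([-0.71892536, -0.8704343 ,  0.7277652 ]), 'ft_torque': array([-0.02597521,  0.01357558,  0.00385225]), 'grip_force': 0.0, 'finger_gap': 0.08558675183358143}
top {'K': array([[498.12407311,   0.        , 254.2442287 ],
       [  0.        , 498.12407311, 196.58720639],
       [  0.        ,   0.        ,   1.        ]]), 'eye': array([0.40586549, 0.05031032, 1.18463363]), 'rotation': array([ 0.0701965 , -0.69421209,  0.71285972, -0.07051988])}
side {'K': array([[397.06908754,   0.        , 247.44245111],
       [  0.        , 397.06908754, 186.30467213],
       [  0.        ,   0.        ,   1.        ]]), 'eye': array([ 0.5410824 , -0.70951676,  0.68761221]), 'rotation': array([-0.44835112,  0.89243296, -0.04835172,  0.01438058])}
```

View pics/top0.png

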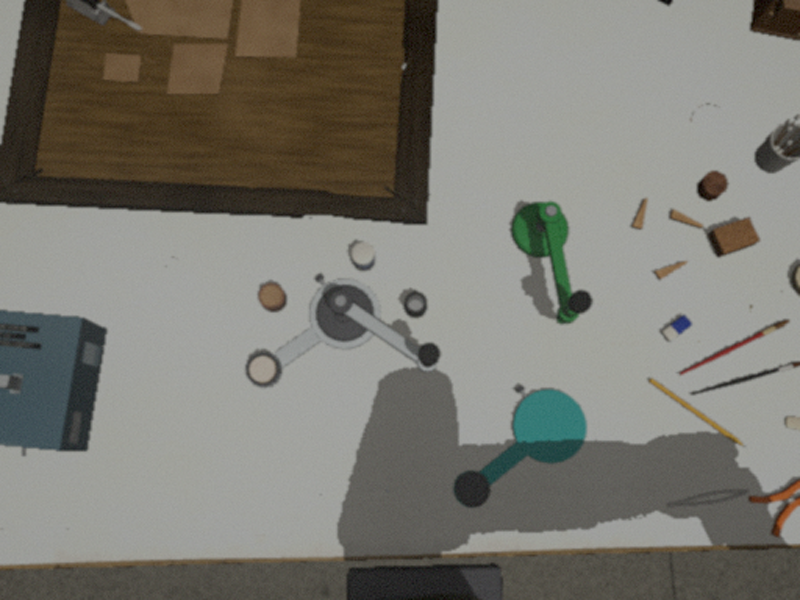

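View pics/side0.png

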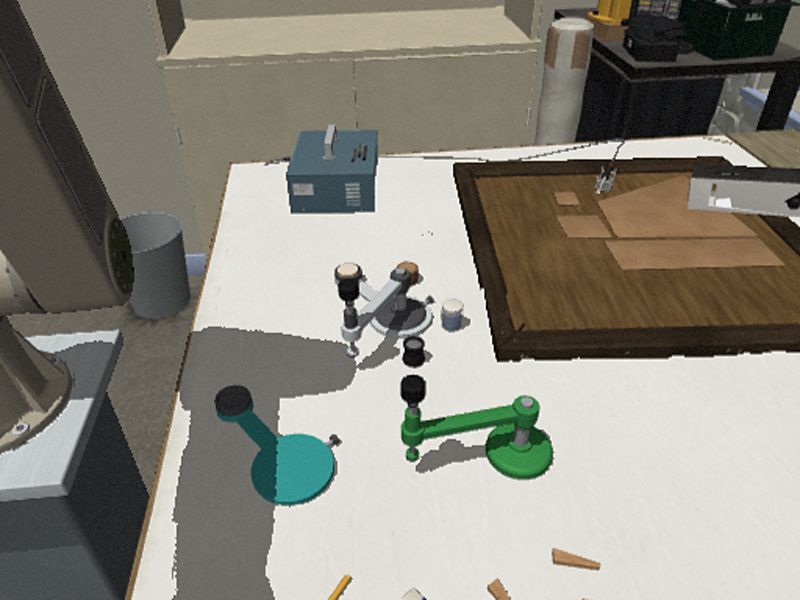

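The top view shows the aluminium press: knob at (428,354), post at (341,300), cup and sample at (263,369). The bystanders are close to the post. The green press and the teal stand are look-alikes.

```bash
cat > h.py <<'E'
from workcell import monitor, viewer, order, env
import cv2,numpy as np
from scipy.spatial.transform import Rotation as R
def rot(c):
    q=np.asarray(c["rotation"]); return q if q.shape==(3,3) else R.from_quat(q[[1,2,3,0]]).as_matrix()
def ray(c,uv,z,fish=False):
    K=c["K"]; p=np.array([(uv[0]-K[0,2])/K[0,0],(uv[1]-K[1,2])/K[1,1]])
    if fish:
        r=np.hypot(*p); d=np.r_[p/max(r,1e-9)*np.sin(r),np.cos(r)]
    else: d=np.r_[p,1]
    d=rot(c)@d; return c["eye"]+d*(z-c["eye"][2])/d[2]
def proj(c,P,fish=False):
    d=rot(c).T@(np.asarray(P)-c["eye"])
    if fish:
        r=np.hypot(d[0],d[1]); d=np.r_[d[:2]/max(r,1e-9)*np.arctan2(r,d[2]),1]
    return (c["K"]@(d/d[2]))[:2]
def blob(mask,near,rad):
    n,l,s,ce=cv2.connectedComponentsWithStats(mask.astype(np.uint8))
    i=min(range(1,n),key=lambda i:np.hypot(*(ce[i]-near))-(0 if s[i,4]<15 else 1000*(np.hypot(*(ce[i]-near))<rad)))
    m=(l==i).astype(np.uint8); k=cv2.findContours(m,0,2)[0][0]
    return ce[i],s[i],cv2.minEnclosingCircle(k)
E
python3 - <<'E'
from h import *
im=np.load("pics/top0.npy");c=viewer.calibration("top")
hsv=cv2.cvtColor(im,cv2.COLOR_RGB2HSV);V=hsv[...,2]
cr=im[140:260,140:300]
cv2.imwrite("pics/c1.png",cv2.resize(cr[...,::-1],(800,600),interpolation=cv2.INTER_CUBIC))
for nm,m,p,z in(("knob",V<45,(274,226.5),.172),("sample",(V>170)&(hsv[...,1]>18),(168,236),.028)):
    ce,s,cc=blob(m,p,8);print(nm,ce,s,cc,ray(c,ce,z),ray(c,cc[0],z))
print("post",ray(c,(218,192),.102))
E
```

```text
knob [275. 225.] [275 225   1   1   1] ((275.0, 225.0), 9.999999747378752e-05) [0.54986545 0.00615402 0.172     ] [0.54986545 0.00615402 0.172     ]Traceback (most recent call last):
  File "<stdin>", line 7, in <module>
  File "h.py", line 19, in blob
    i=min(range(1,n),key=lambda i:np.hypot(*(ce[i]-near))-(0 if s[i,4]<15 else 1000*(np.hypot(*(ce[i]-near))<rad)))
ValueError: min() iterable argument is empty
```

View pics/c1.png

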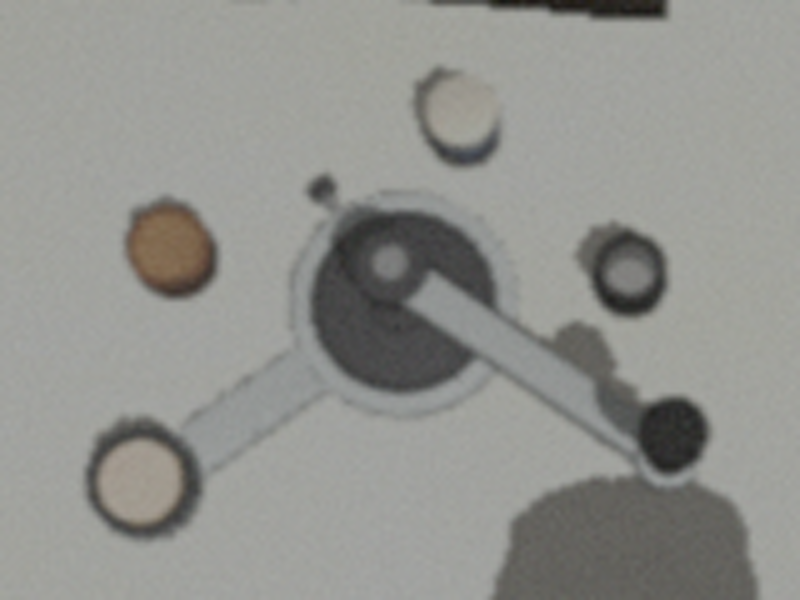

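The crop gives these full-image pixels: knob (274.4,226.4), sample (167.8,235.8) and post top (217.6,192.4). The swing goes clockwise, past the side nearest the robot.

```bash
python3 - <<'E'
from h import *
im=np.load("pics/top0.npy");c=viewer.calibration("top")
k=ray(c,(274.4,226.4),.172);s=ray(c,(167.8,235.8),.028);h=ray(c,(217.6,192.4),.102)
print(k,s,h)
for p in(k,s): print(np.hypot(*(p-h)[:2]),np.arctan2((p-h)[1],(p-h)[0]))
cs=viewer.calibration("side")
print([proj(cs,p)*1.5625 for p in (k,s,h)])
print((k[:2]-[.1282,-.5600])*1000)
E
```

```text
[0.54700656 0.00748278 0.172     ] [0.5515978  0.25070569 0.028     ] [0.63621012 0.12803493 0.102     ]
0.14996697727134087 -2.207839681786816
0.14902133703536508 2.1746108184864195
[array([347.12883541, 282.31016136]), array([347.58655287, 268.84119194]), array([399.8896761 , 270.26509265])]
[418.80656202 567.48278428]
```

Request:
{"method": "carry_out", "body": {"plan": [[[0, 0, 0.13, 25, 33, 10, 60], [0, 0, 0.26, 49, 67, 10, 60], [0, 0, 0.39, 74, 100, 10, 60], [0, 0, 0.52, 99, 133, 10, 60], [0, 0, 0.65, 123, 167, 10, 60], [0, 0, 0.78, 148, 200, 10, 60], [0, 0, 0.91, 172, 234, 10, 60], [0, 0, 1.04, 197, 267, 10, 60], [0, 0, 1.17, 222, 300, 10, 60], [0, 0, 1.3, 246, 334, 10, 60], [0, 0, 1.43, 271, 367, 10, 60], [0, 0, 1.56, 296, 401, 10, 60], [0, 0, 1.69, 320, 434, 10, 60], [0, 0, 1.82, 345, 467, 10, 60], [0, 0, 1.95, 370, 501, 10, 60], [0, 0, 2.08, 394, 534, 10, 60], [0, 0, 2.2, 419, 567, 10, 60], [0, 0, 2.2, 419, 567, 10, 60], [0, 0, 2.2, 419, 567, 10, 60], [0, 0, 2.2, 419, 567, 10, 60]]]}}

```text
clock: 2.1
tcp_pos: [0.5464, 0.0059, 0.241]
orientation: [-0.001, 0.351, 0.936, -0.0]
wrist_force: [0.8, -0.3, -0.2]
finger_gap: 0.0601
grip_force: 0.0
```

```bash
python3 - <<'E'
from h import *
s=monitor.get_state();print(s["tcp_pos"],s["joint_pos"],s["orientation"],s["wrist_force"])
c=viewer.calibration("wrist");im=viewer.read_camera("wrist");np.save("pics/w1.npy",im)
cv2.imwrite("pics/w1.png",cv2.resize(im[...,::-1],(800,600)))
print(c); print([proj(c,p,True)*1.5625 for p in ([.547,.0075,.172],[.5516,.2507,.028],[.6362,.1280,.102])])
E
```

```text
[0.54639015 0.00585283 0.24098515] [-1.36058812e-01  2.55873379e-01 -8.00766722e-03  1.30806817e+00
 -2.97189786e-04  5.82143910e-01] [-5.29295517e-04  3.51432916e-01  9.36212877e-01 -2.72422063e-04] [ 0.78871009 -0.32228896 -0.1962972 ]
{'K': array([[297.31863964,   0.        , 261.78066836],
       [  0.        , 297.31863964, 191.15268815],
       [  0.        ,   0.        ,   1.        ]]), 'eye': array([0.48469364, 0.0608029 , 0.38361401]), 'rotation': array([0.14849693, 0.89831475, 0.40802015, 0.06707326])}
[array([411.09353924, 318.328497  ]), array([640.32193041,  70.27117427]), array([631.6125427 , 262.64402264])]
```

View pics/w1.png

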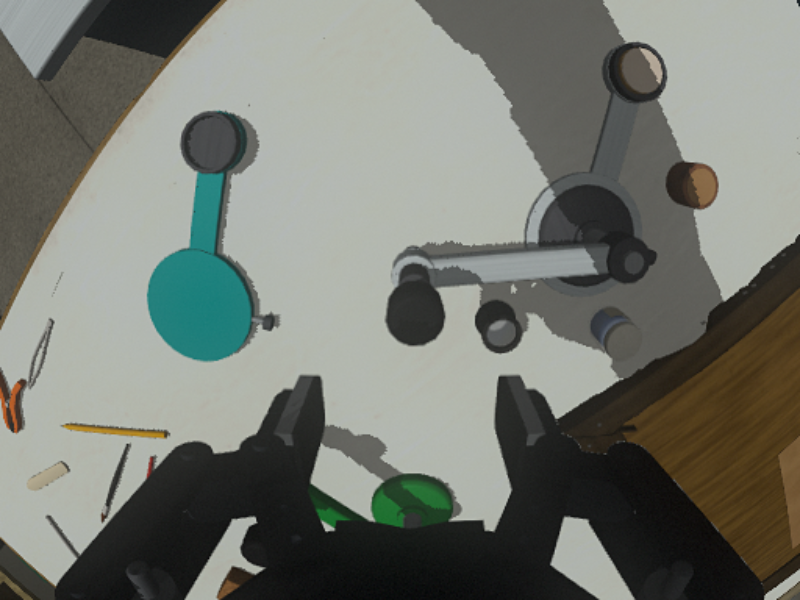

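The wrist view shows the knob top near (415,316), the post top at (632,261) and the sample at (637,72). All are within 1–2 mm of my estimates, so I'm descending to grip.

Request:
{"method": "carry_out", "body": {"plan": [[[0, 0, 0, 0.5, 1.5, -30, 60], [0, 0, 0, 0.5, 1.5, -60, 60], [0, 0, 0, 0.5, 1.5, -85, 60], [0, 0, 0, 0.5, 1.5, -100, 60], [0, 0, 0, 0.5, 1.5, -100, 60], [0, 0, 0, 0.5, 1.5, -100, 45], [0, 0, 0, 0.5, 1.5, -100, 38], [0, 0, 0, 0.5, 1.5, -100, 33], [0, 0, 0, 0.5, 1.5, -100, 28], [0, 0, 0, 0.5, 1.5, -100, 24], [0, 0, 0, 0.5, 1.5, -100, 20], [0, 0, 0, 0.5, 1.5, -100, 20], [0, 0, 0, 0.5, 1.5, -100, 20]]], "squeeze": 40}}

```text
clock: 3.45
tcp_pos: [0.5481, 0.0079, 0.1416]
orientation: [0.0, 0.351, 0.936, 0.0]
wrist_force: [0.7, -1.7, 1.7]
finger_gap: 0.0286
grip_force: 39.2
```

```bash
python3 - <<'E'
import numpy as np
v=np.array([-88.5,-120.7])
def R(t):return np.array([[np.cos(t),-np.sin(t)],[np.sin(t),np.cos(t)]])
print([[0,0,round(-.055*i,3),*np.round((R(-.055*i)-np.eye(2))@v,1).tolist(),0,20] for i in range(1,19)])
E
```

```text
[[0, 0, -0.055, -6.5, 5.0, 0, 20], [0, 0, -0.11, -12.7, 10.4, 0, 20], [0, 0, -0.165, -18.6, 16.2, 0, 20], [0, 0, -0.22, -24.2, 22.2, 0, 20], [0, 0, -0.275, -29.5, 28.6, 0, 20], [0, 0, -0.33, -34.3, 35.2, 0, 20], [0, 0, -0.385, -38.9, 42.1, 0, 20], [0, 0, -0.44, -43.0, 49.2, 0, 20], [0, 0, -0.495, -46.7, 56.5, 0, 20], [0, 0, -0.55, -50.0, 64.1, 0, 20], [0, 0, -0.605, -52.9, 71.8, 0, 20], [0, 0, -0.66, -55.4, 79.6, 0, 20], [0, 0, -0.715, -57.5, 87.6, 0, 20], [0, 0, -0.77, -59.1, 95.7, 0, 20], [0, 0, -0.825, -60.2, 103.8, 0, 20], [0, 0, -0.88, -60.9, 112.0, 0, 20], [0, 0, -0.935, -61.2, 120.2, 0, 20], [0, 0, -0.99, -61.0, 128.5, 0, 20]]
```

Request:
{"method": "carry_out", "body": {"plan": [[[0, 0, -0.055, -6.5, 5, 0, 20], [0, 0, -0.11, -12.7, 10.4, 0, 20], [0, 0, -0.165, -18.6, 16.2, 0, 20], [0, 0, -0.22, -24.2, 22.2, 0, 20], [0, 0, -0.275, -29.5, 28.6, 0, 20], [0, 0, -0.33, -34.3, 35.2, 0, 20], [0, 0, -0.385, -38.9, 42.1, 0, 20], [0, 0, -0.44, -43, 49.2, 0, 20], [0, 0, -0.495, -46.7, 56.5, 0, 20], [0, 0, -0.55, -50, 64.1, 0, 20], [0, 0, -0.605, -52.9, 71.8, 0, 20], [0, 0, -0.66, -55.4, 79.6, 0, 20], [0, 0, -0.715, -57.5, 87.6, 0, 20], [0, 0, -0.77, -59.1, 95.7, 0, 20], [0, 0, -0.825, -60.2, 103.8, 0, 20], [0, 0, -0.88, -60.9, 112, 0, 20], [0, 0, -0.935, -61.2, 120.2, 0, 20], [0, 0, -0.935, -61.2, 120.2, 0, 20], [0, 0, -0.935, -61.2, 120.2, 0, 20]]]}}

```text
clock: 5.35
tcp_pos: [0.4866, 0.1281, 0.1414]
orientation: [0.0, 0.735, 0.678, 0.0]
wrist_force: [1.9, -0.1, 1.7]
finger_gap: 0.0281
grip_force: 39.4
```

```bash
python3 - <<'E'
import numpy as np
from h import *
s=monitor.get_state();print(s["tcp_pos"],s["wrist_force"],s["ft_torque"],s["joint_pos"],s["finger_gap"])
v=np.array([-88.5,-120.7])
def Q(t):return np.array([[np.cos(t),-np.sin(t)],[np.sin(t),np.cos(t)]])
v=Q(-.935)@v
print([[0,0,round(-.055*i,3),*np.round((Q(-.055*i)-np.eye(2))@v,1).tolist(),0,20] for i in range(1,19)])
E
```

```text
[0.48664846 0.12814613 0.14138655] [ 1.8623064  -0.13031938  1.6842935 ] [-0.08102303 -0.35143857 -0.16477244] [ 9.79023732e-02  2.22271311e-01 -3.02004886e-01  1.04603993e+00
 -1.18167527e-04  1.74814957e+00] 0.028123388194657827
[[0, 0, -0.055, 0.2, 8.2, 0, 20], [0, 0, -0.11, 0.9, 16.4, 0, 20], [0, 0, -0.165, 2.0, 24.6, 0, 20], [0, 0, -0.22, 3.5, 32.7, 0, 20], [0, 0, -0.275, 5.5, 40.7, 0, 20], [0, 0, -0.33, 7.9, 48.5, 0, 20], [0, 0, -0.385, 10.8, 56.2, 0, 20], [0, 0, -0.44, 14.1, 63.8, 0, 20], [0, 0, -0.495, 17.7, 71.2, 0, 20], [0, 0, -0.55, 21.8, 78.3, 0, 20], [0, 0, -0.605, 26.3, 85.2, 0, 20], [0, 0, -0.66, 31.1, 91.9, 0, 20], [0, 0, -0.715, 36.3, 98.2, 0, 20], [0, 0, -0.77, 41.9, 104.3, 0, 20], [0, 0, -0.825, 47.8, 110.1, 0, 20], [0, 0, -0.88, 53.9, 115.5, 0, 20], [0, 0, -0.935, 60.4, 120.6, 0, 20], [0, 0, -0.99, 67.2, 125.3, 0, 20]]
```

Request:
{"method": "carry_out", "body": {"plan": [[[0, 0, -0.055, 0.2, 8.2, 0, 20], [0, 0, -0.11, 0.9, 16.4, 0, 20], [0, 0, -0.165, 2, 24.6, 0, 20], [0, 0, -0.22, 3.5, 32.7, 0, 20], [0, 0, -0.275, 5.5, 40.7, 0, 20], [0, 0, -0.33, 7.9, 48.5, 0, 20], [0, 0, -0.385, 10.8, 56.2, 0, 20], [0, 0, -0.44, 14.1, 63.8, 0, 20], [0, 0, -0.495, 17.7, 71.2, 0, 20], [0, 0, -0.55, 21.8, 78.3, 0, 20], [0, 0, -0.605, 26.3, 85.2, 0, 20], [0, 0, -0.66, 31.1, 91.9, 0, 20], [0, 0, -0.715, 36.3, 98.2, 0, 20], [0, 0, -0.77, 41.9, 104.3, 0, 20], [0, 0, -0.825, 47.8, 110.1, 0, 20], [0, 0, -0.88, 53.9, 115.5, 0, 20], [0, 0, -0.935, 60.4, 120.6, 0, 20], [0, 0, -0.97, 64.7, 123.6, 0, 20], [0, 0, -0.97, 64.7, 123.6, 0, 20], [0, 0, -0.97, 64.7, 123.6, 0, 20]]]}}

```text
clock: 7.35
tcp_pos: [0.5507, 0.2517, 0.141]
orientation: [-0.0, 0.966, 0.258, -0.0]
wrist_force: [-0.5, 1.3, 2.0]
finger_gap: 0.0286
grip_force: 39.4
```

```bash
python3 - <<'E'
from h import *
s=monitor.get_state();print(s["tcp_pos"],s["wrist_force"],s["ft_torque"],s["joint_pos"])
c=viewer.calibration("wrist");im=viewer.read_camera("wrist");sd=viewer.read_camera("side");cs=viewer.calibration("side")
np.save("pics/w2.npy",im);np.save("pics/s2.npy",sd)
print([proj(c,p,True) for p in ([.5516,.2507,.028],[.5516,.2507,.036],[.5516,.2507,.121])],[proj(cs,p) for p in ([.5516,.2507,.028],[.5516,.2507,.036],[.5516,.2507,.121])])
u,v=proj(cs,[.5516,.2507,.07]).astype(int)
a=cv2.resize(im[...,::-1],(400,300)); b=cv2.resize(sd[v-40:v+40,u-53:u+53][...,::-1],(400,300),interpolation=cv2.INTER_CUBIC)
u2,v2=proj(c,[.5516,.2507,.07],True).astype(int);print(u,v,u2,v2)
d=cv2.resize(im[max(v2-60,0):v2+60,u2-80:u2+80][...,::-1],(800,600),interpolation=cv2.INTER_CUBIC)[:600]
d=cv2.resize(d,(400,300))
cv2.imwrite("pics/m2.png",np.vstack([np.hstack([a,b]),np.hstack([d,d*0])]))
E
```

```text
[0.55069318 0.25174021 0.14101696] [-0.530608    1.32910595  1.99627215] [ 0.38738196  0.04353691 -0.05009122] [ 2.95912980e-01  4.11207640e-01 -3.55033393e-02  1.12503966e+00
  6.96904983e-04  2.91606856e+00]
[array([263.31570633, 187.42292391]), array([263.35084791, 190.25418436]), array([263.88955519, 234.66575867])] [array([222.45624004, 172.0594069 ]), array([222.30445944, 169.79998208]), array([220.61078822, 144.58778253])]
221 159 263 204
```

View pics/m2.png

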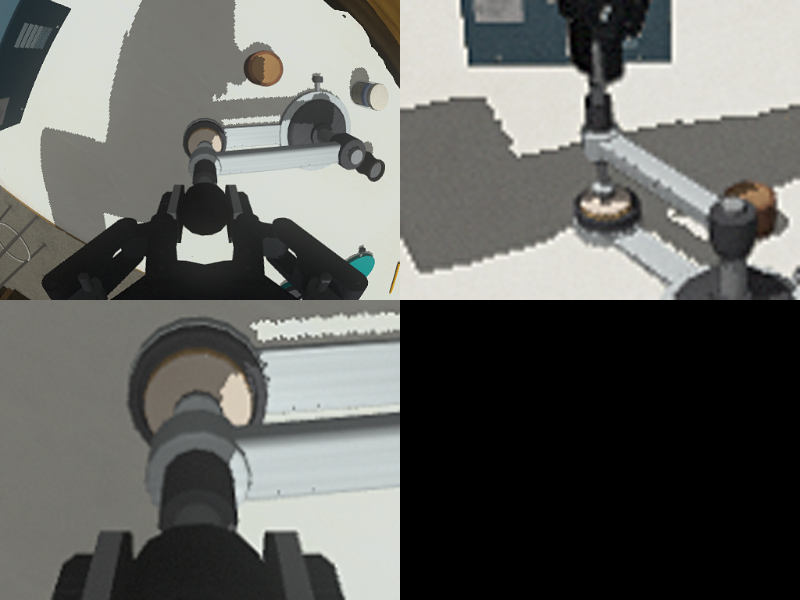

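The wrist crop shows the sleeve lined up with the cup sideways. The side crop has the pad on the sample and perhaps 1–2 mm off, so I'll zoom in to measure it.

```bash
python3 - <<'E'
from h import *
im=np.load("pics/w2.npy");sd=np.load("pics/s2.npy")
a=cv2.resize(im[145:235,230:290][...,::-1],(400,600),interpolation=cv2.INTER_CUBIC)
b=cv2.resize(sd[125:185,200:240][...,::-1],(400,600),interpolation=cv2.INTER_CUBIC)
cv2.imwrite("pics/m3.png",np.hstack([a,b]))
E
```

```text
(no output)
```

View pics/m3.png

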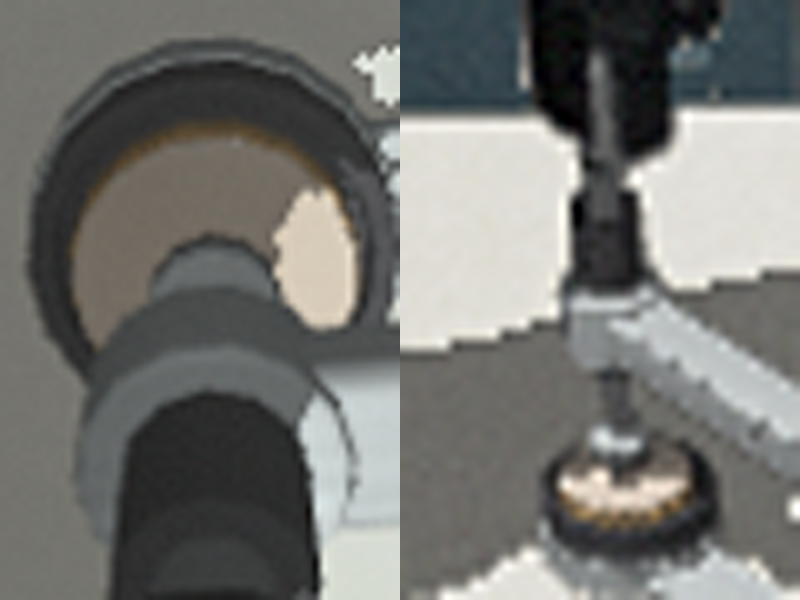

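```bash
python3 - <<'E'
from h import *
c=viewer.calibration("wrist");cs=viewer.calibration("side")
h=np.array([.6362,.1280])
g=lambda x,y:(230+x/6.667-.5,145+y/6.667-.5)
# sample edges in wrist
P=[ray(c,g(*q),.028,True)[:2] for q in((70,265),(360,265),(215,130),(100,180),(330,180))]
from scipy.optimize import least_squares
f=least_squares(lambda s:[np.hypot(*(p-s))-.020 for p in P],[.55,.25]);print("sample",f.x,f.fun*1e3)
e=(f.x-h)/np.hypot(*(f.x-h));t=np.array([e[1],-e[0]]);print("r",np.hypot(*(f.x-h)),"tangent",t)
for z in(.036,.039,.042):
    T=[ray(c,g(*q),z,True)[:2] for q in((215,235),(160,265),(272,262))]
    w=least_squares(lambda s:[np.hypot(*(p-s))-.009 for p in T],f.x);d=w.x-f.x
    print(z,"pad",w.x,w.fun*1e3,"rad/tan mm",d@e*1e3,d@t*1e3)
S=lambda x,y:(200+(x-400)/10-.5,125+y/10-.5)
print("side pad",ray(cs,S(617,450),.038),"sleeve",ray(cs,S(607,190),.121),"sample",ray(cs,S(627,485),.028))
E
```

```text
sample [0.55257373 0.25285576] [-0.31693509 -0.31950881 -0.14078508  0.13467103  0.13806332]
r 0.15027413095945832 tangent [0.83085332 0.55649147]
0.036 pad [0.55156046 0.25194888] [ 0.04085711 -0.03565595 -0.03555352] rad/tan mm -0.18961237092870487 -1.346548073424209
0.039 pad [0.55231125 0.25237566] [ 0.07277345 -0.06236364 -0.06218281] rad/tan mm -0.2528289776261093 -0.4852537317853259
0.042 pad [0.55306238 0.25280264] [ 0.10429242 -0.08779758 -0.08754066] rad/tan mm -0.3160623101196456 0.37643763817259707
side pad [0.54844776 0.24970365 0.038     ] sleeve [0.55072541 0.25678999 0.121     ] sample [0.55062021 0.24596438 0.028     ]
```

Sideways the pad is centred. Along the swing it is about 1 mm short, so I'll correct that. Then I'll lift slightly to find the plunger's upper stop as a height datum.

Request:
{"method": "carry_out", "body": {"plan": [[[0, 0, -0.008, 0.5, 0.3, 0, 20], [0, 0, -0.008, 1, 0.7, 0, 20], [0, 0, -0.008, 1, 0.7, 0, 20], [0, 0, -0.008, 1, 0.7, 0, 20]]]}}

```text
clock: 7.85
tcp_pos: [0.5518, 0.2525, 0.1413]
orientation: [-0.0, 0.967, 0.253, -0.0]
wrist_force: [-1.3, 1.5, 2.0]
finger_gap: 0.0284
grip_force: 39.5
```

Request:
{"method": "carry_out", "body": {"plan": [[[0, 0, 0, 0, 0, 0.5, 20], [0, 0, 0, 0, 0, 0.5, 20], [0, 0, 0, 0, 0, 0.5, 20]]]}}

```text
clock: 8.15
tcp_pos: [0.5519, 0.2525, 0.1417]
orientation: [-0.0, 0.967, 0.253, -0.0]
wrist_force: [-2.8, 3.1, 1.7]
finger_gap: 0.0283
grip_force: 39.5
```

Request:
{"method": "carry_out", "body": {"plan": [[[0, 0, 0, 0, 0, 0.5, 20], [0, 0, 0, 0, 0, 0.5, 20], [0, 0, 0, 0, 0, 0.5, 20]]]}}

```text
clock: 8.45
tcp_pos: [0.5519, 0.2525, 0.1423]
orientation: [-0.0, 0.967, 0.253, -0.0]
wrist_force: [-3.5, 2.9, 1.4]
finger_gap: 0.0285
grip_force: 39.5
```

Request:
{"method": "carry_out", "body": {"plan": [[[0, 0, 0, 0, 0, 0.7, 20], [0, 0, 0, 0, 0, 0.7, 20], [0, 0, 0, 0, 0, 0.7, 20]]]}}

```text
clock: 8.75
tcp_pos: [0.552, 0.2525, 0.1429]
orientation: [-0.0, 0.967, 0.253, -0.0]
wrist_force: [-3.2, 4.2, 0.2]
finger_gap: 0.0289
grip_force: 40.0
```

Request:
{"method": "carry_out", "body": {"plan": [[[0, 0, 0, 0, 0, 0.7, 20], [0, 0, 0, 0, 0, 0.7, 20], [0, 0, 0, 0, 0, 0.7, 20]]]}}

```text
clock: 9.05
tcp_pos: [0.5519, 0.2524, 0.143]
orientation: [-0.0, 0.967, 0.253, -0.001]
wrist_force: [-1.4, 3.7, -5.9]
finger_gap: 0.0286
grip_force: 39.9
```

The force shows the upper stop at TCP z ≈ 0.1428, so the target is z ≈ 0.1278 with about 10 N.

Request:
{"method": "carry_out", "body": {"plan": [[[0, 0, 0, 0, 0, -0.5, 20], [0, 0, 0, 0, 0, -0.5, 20], [0, 0, 0, 0, 0, -2, 20], [0, 0, 0, 0, 0, -4, 20], [0, 0, 0, 0, 0, -6, 20], [0, 0, 0, 0, 0, -8, 20], [0, 0, 0, 0, 0, -10, 20], [0, 0, 0, 0, 0, -11.5, 20], [0, 0, 0, 0, 0, -13, 20], [0, 0, 0, 0, 0, -14.5, 20], [0, 0, 0, 0, 0, -15.5, 20], [0, 0, 0, 0, 0, -15.5, 20], [0, 0, 0, 0, 0, -15.5, 20], [0, 0, 0, 0, 0, -15.5, 20]]], "squeeze": 60}}

```text
clock: 10.45
tcp_pos: [0.5524, 0.2527, 0.1305]
orientation: [-0.0, 0.967, 0.253, 0.001]
wrist_force: [-6.4, 3.7, 8.2]
finger_gap: 0.0276
grip_force: 60.3
```

```bash
python3 - <<'E'
from h import *
s=monitor.get_state();print(s["tcp_pos"],s["wrist_force"])
im=viewer.read_camera("wrist");sd=viewer.read_camera("side");np.save("pics/w4.npy",im);np.save("pics/s4.npy",sd)
s2=np.load("pics/s2.npy")
f=lambda x:cv2.resize(x[120:180,200:240][...,::-1],(400,600),interpolation=cv2.INTER_CUBIC)
a=cv2.resize(im[145:235,230:290][...,::-1],(400,600),interpolation=cv2.INTER_CUBIC)
cv2.imwrite("pics/m4.png",np.hstack([a,f(sd)]))
E
```

```text
[0.55241678 0.2527478  0.13047132] [-6.37877494  3.68862064  8.163524  ]
```

View pics/m4.png

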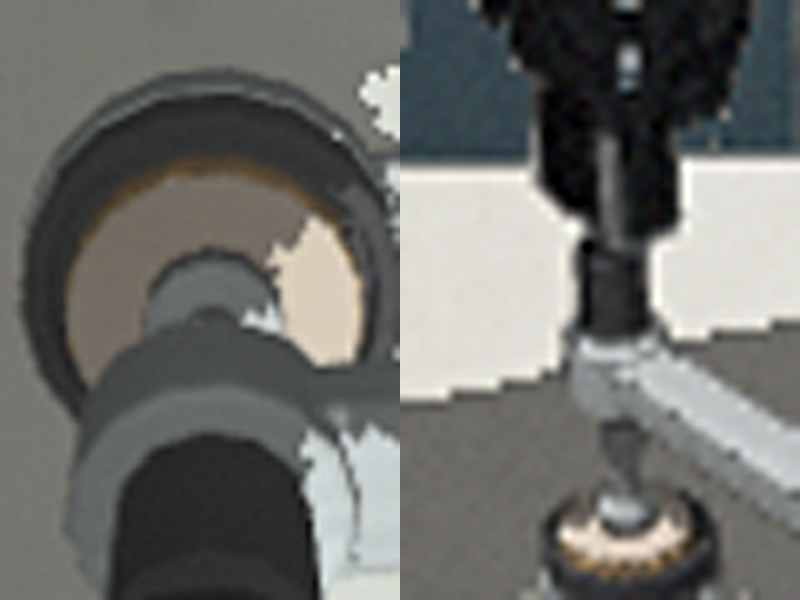

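The wrist view has the pad centred across the sample (212 against 213). The side view has the stem at 625 and the sample at 626. Depth is about 12.3 mm at 8.2 N, so I'll press a bit further.

Request:
{"method": "carry_out", "body": {"plan": [[[0, 0, 0, 0, 0, -1, 20], [0, 0, 0, 0, 0, -2, 20], [0, 0, 0, 0, 0, -2.8, 20], [0, 0, 0, 0, 0, -2.8, 20], [0, 0, 0, 0, 0, -2.8, 20], [0, 0, 0, 0, 0, -2.8, 20]]]}}

```text
clock: 11.15
tcp_pos: [0.5524, 0.2528, 0.1281]
orientation: [-0.0, 0.967, 0.253, 0.001]
wrist_force: [-7.0, 3.3, 10.6]
finger_gap: 0.0279
grip_force: 60.5
```

```bash
python3 - <<'E'
from h import *
s=monitor.get_state();print(s["tcp_pos"],s["wrist_force"])
im=viewer.read_camera("wrist");sd=viewer.read_camera("side");np.save("pics/w5.npy",im);np.save("pics/s5.npy",sd)
f=lambda x:cv2.resize(x[120:180,200:240][...,::-1],(400,600),interpolation=cv2.INTER_CUBIC)
a=cv2.resize(im[175:265,230:290][...,::-1],(400,600),interpolation=cv2.INTER_CUBIC)
cv2.imwrite("pics/m5.png",np.clip(np.hstack([a,f(sd)])*1.6,0,255).astype(np.uint8))
E
```

```text
[0.55241977 0.25278036 0.12805275] [-7.03059158  3.27425759 10.56494253]
```

View pics/m5.png

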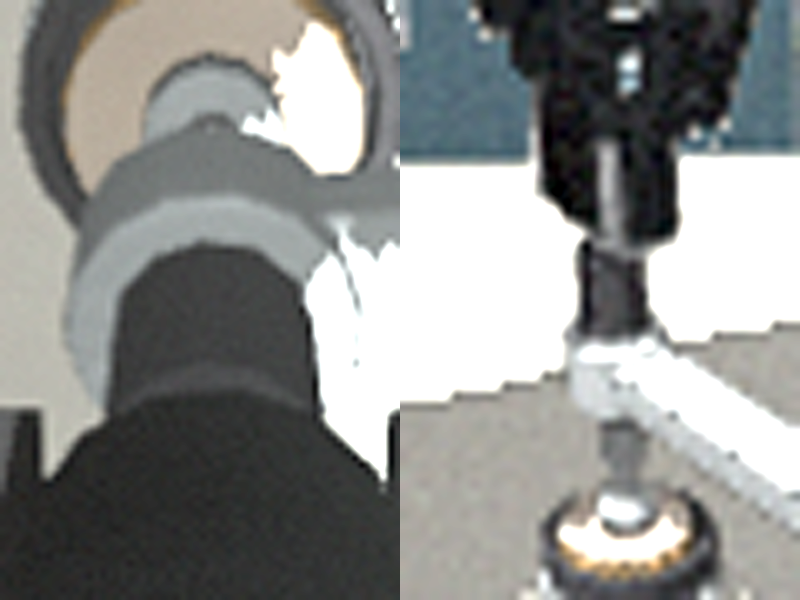

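The side view shows the pad bearing on the sample and centred. Depth is about 14.7 mm at 10.6 N, so I'll trim 0.3 mm and hold.

Request:
{"method": "carry_out", "body": {"plan": [[[0, 0, 0, 0, 0, -0.3, 20], [0, 0, 0, 0, 0, -0.3, 20], [0, 0, 0, 0, 0, -0.3, 20], [0, 0, 0, 0, 0, -0.3, 20], [0, 0, 0, 0, 0, -0.3, 20], [0, 0, 0, 0, 0, -0.3, 20], [0, 0, 0, 0, 0, -0.3, 20], [0, 0, 0, 0, 0, -0.3, 20], [0, 0, 0, 0, 0, -0.3, 20], [0, 0, 0, 0, 0, -0.3, 20], [0, 0, 0, 0, 0, -0.3, 20], [0, 0, 0, 0, 0, -0.3, 20], [0, 0, 0, 0, 0, -0.3, 20], [0, 0, 0, 0, 0, -0.3, 20], [0, 0, 0, 0, 0, -0.3, 20], [0, 0, 0, 0, 0, -0.3, 20], [0, 0, 0, 0, 0, -0.3, 20], [0, 0, 0, 0, 0, -0.3, 20], [0, 0, 0, 0, 0, -0.3, 20], [0, 0, 0, 0, 0, -0.3, 20]]]}}

```text
clock: 13.25
tcp_pos: [0.5524, 0.2528, 0.1278]
orientation: [-0.0, 0.967, 0.253, 0.001]
wrist_force: [-7.7, 4.2, 10.3]
finger_gap: 0.028
grip_force: 60.6
```

```bash
python3 - <<'E'
from h import *
cs=viewer.calibration("side")
a=np.load("pics/s4.npy");
b=viewer.read_camera("side"); np.save("pics/s6.npy",b)
# stem/knob edges along the plunger axis, side view
top=[np.round(proj(cs,[.5522,.2525,z]),1) for z in(.157,.132,.121)];print("knob top, underside, sleeve top at 15mm:",top)
c=viewer.calibration("wrist");print([np.round(proj(c,[.5522,.2525,z],True),1) for z in(.157,.132,.121)])
im=viewer.read_camera("wrist");
for u in(216,221,226):print(u,b[128:160,u].mean(1).astype(int))
print(im[200:300:2,262].mean(1).astype(int))
E
```

```text
knob top, underside, sleeve top at 15mm: [array([220. , 132.9]), array([220.6, 140.8]), array([220.8, 144.2])]
[array([261.9, 283.3]), array([261.9, 256. ]), array([261.9, 246.1])]
216 [ 16   2  25  15  20   0  18  18  19  10   6   1   4  70 188 231 225 226
 226 228 225 224 225 222 177 115 140 143 131  79  95 107]
221 [ 31  26  24  25  29  32  57  87  80  81  81  82  87  90  85  96  94  65
  44  45  51  45  49  48  49  50 122 204 131 147 102 127]
226 [ 23  28  20  19  14  12  12  20  11  14  17   3  13  10  11  33 128 231
 228 225 223 226 226 219 153  84 103 192 198 190 194 199]
[ 76  77  93 110 105 105  40  40  42  42  41  43  40  41  43  48  48  29
  30  31  32  30  29  29  30  30  27  28  29  29  34  28  31  26  29  29
  29  30  30  32  33  31  32  32  33  35  36  37  35  39]
```

```bash
python3 - <<'E'
from h import *
c=viewer.calibration("wrist");a=np.array([.5522,.2525]);t=np.array([.83,.556])
P=lambda r,z:np.round(proj(c,np.r_[a+t*r,z],True),1)
print("sleeve rim",P(.010,.121))
for d in(12,15,18):print(d,"knob under",P(.015,.147-d/1e3),"knob top",P(.015,.172-d/1e3))
E
```

```text
sleeve rim [260.5 230.6]
12 knob under [259.6 234. ] knob top [259.2 259.9]
15 knob under [259.6 231.4] knob top [259.2 256.3]
18 knob under [259.6 228.9] knob top [259.3 252.9]
```

Request:
{"method": "carry_out", "body": {"plan": [[[0, 0, 0, 0, 0, 0, 20], [0, 0, 0, 0, 0, 0, 20], [0, 0, 0, 0, 0, 0, 20], [0, 0, 0, 0, 0, 0, 20], [0, 0, 0, 0, 0, 0, 20], [0, 0, 0, 0, 0, 0, 20], [0, 0, 0, 0, 0, 0, 20], [0, 0, 0, 0, 0, 0, 20], [0, 0, 0, 0, 0, 0, 20], [0, 0, 0, 0, 0, 0, 20], [0, 0, 0, 0, 0, 0, 20], [0, 0, 0, 0, 0, 0, 20], [0, 0, 0, 0, 0, 0, 20], [0, 0, 0, 0, 0, 0, 20], [0, 0, 0, 0, 0, 0, 20], [0, 0, 0, 0, 0, 0, 20], [0, 0, 0, 0, 0, 0, 20], [0, 0, 0, 0, 0, 0, 20], [0, 0, 0, 0, 0, 0, 20], [0, 0, 0, 0, 0, 0, 20]]]}}

```text
clock: 15.35
tcp_pos: [0.5524, 0.2528, 0.1278]
orientation: [-0.0, 0.967, 0.253, 0.001]
wrist_force: [-7.2, 2.8, 10.8]
finger_gap: 0.0282
grip_force: 60.6
```

The knob's edge sits at the same wrist-camera row as before pressing (about 234), so it has not slipped in the grip. Position puts the depth at 15.0 mm and force at about 15 mm, and it has been held for over 4 s.

```bash
python3 -c "
from workcell import order
print(order.hand_in())"
```

```text
the job is handed in; nothing more can be done
None
```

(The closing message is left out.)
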